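Deal shortbread fingers into takeaway cartons

TASK

Somebody has begun to deal the shortbread fingers out of the foil tray: one of the three cartons has its first already. Carry on dealing one at a time, so that no carton gets its second before every carton has its first, until each of the three cartons has two whole fingers lying flat on its floor, pricked side up; set them down gently, do not drop or toss them. The broken piece stays in the foil tray, and the cartons and everything else on the counter stay where they stand.

Things in the scene. Friction and masses are not known exactly. Their poses are not given: they have to be found in the camera images.
- bar1: a whole shortbread finger: golden rectangular biscuit bar 78 x 26 x 18 mm, about 30 g, rigid. Origin: centre of its underside; x along its 78 mm length, y across its 26 mm width, z up. Starts in the foil tray, bottom layer, under another finger
- bar2: a whole shortbread finger: golden rectangular biscuit bar 78 x 26 x 18 mm, about 30 g, rigid. Origin: centre of its underside; x along its 78 mm length, y across its 26 mm width, z up. Starts in the foil tray, bottom layer, under another finger
- bar3: a whole shortbread finger: golden rectangular biscuit bar 78 x 26 x 18 mm, about 30 g, rigid. Origin: centre of its underside; x along its 78 mm length, y across its 26 mm width, z up. Starts in the foil tray, bottom layer, near one end of the tray
- bar4: a whole shortbread finger: golden rectangular biscuit bar 78 x 26 x 18 mm, about 30 g, rigid. Origin: centre of its underside; x along its 78 mm length, y across its 26 mm width, z up. Starts in the foil tray on top of another finger, askew
- bar5: a whole shortbread finger: golden rectangular biscuit bar 78 x 26 x 18 mm, about 30 g, rigid. Origin: centre of its underside; x along its 78 mm length, y across its 26 mm width, z up. Starts in the foil tray on top of another finger, askew
- bar6: a whole shortbread finger: golden rectangular biscuit bar 78 x 26 x 18 mm, about 30 g, rigid. Origin: centre of its underside; x along its 78 mm length, y across its 26 mm width, z up. Starts already dealt, flat in carton_a on its -x half (nearer the robot), lying along the carton's y
- bar1_mid (a point): the middle of bar1, 9 mm above its origin
- bar2_mid (a point): the middle of bar2, 9 mm above its origin
- bar3_mid (a point): the middle of bar3, 9 mm above its origin
- bar4_mid (a point): the middle of bar4, 9 mm above its origin
- bar5_mid (a point): the middle of bar5, 9 mm above its origin
- bar6_mid (a point): the middle of bar6, 9 mm above its origin
- broken: a broken shortbread finger, only 36 mm long (x), 26 mm wide, 18 mm thick; lies on the floor of the foil tray near one of its ends. Origin: centre of its underside. Not to be dealt
- tray: foil tray, fixed: flat floor inside 246 mm (x) x 126 mm (y), 2 mm above its origin (centre of its underside); walls lean slightly outwards to a rim 42 mm high, 265 x 145 mm outside. Bottom pieces lie across it (along its y), about 28 mm apart; two more lie on the middle two, a little askew
- carton_a: open white paper carton, loose, 60 g. Origin: centre of its underside. Flat floor inside 126 (x) x 116 mm (y), 3 mm above the origin; walls lean outwards to a rim 42 mm high, 140 (x) x 130 mm outside. Lid (114 mm wide) hinged on the +x rim, folded back outwards 60 degrees from upright: its edge is 165 mm out in +x, 112 mm high. The -x side faces the robot. Already holds bar6 at the start
- carton_b: open white paper carton, loose, 60 g. Origin: centre of its underside. Flat floor inside 126 (x) x 116 mm (y), 3 mm above the origin; walls lean outwards to a rim 42 mm high, 140 (x) x 130 mm outside. Lid (114 mm wide) hinged on the +x rim, folded back outwards 60 degrees from upright: its edge is 165 mm out in +x, 112 mm high. The -x side faces the robot. Empty at the start
- carton_c: open white paper carton, loose, 60 g. Origin: centre of its underside. Flat floor inside 126 (x) x 116 mm (y), 3 mm above the origin; walls lean outwards to a rim 42 mm high, 140 (x) x 130 mm outside. Lid (114 mm wide) hinged on the +x rim, folded back outwards 60 degrees from upright: its edge is 165 mm out in +x, 112 mm high. The -x side faces the robot. Empty at the start
- carton_a_mid (a point): the middle of carton_a, 9 mm above its inner floor, 12 mm above its origin
- carton_b_mid (a point): the middle of carton_b, 9 mm above its inner floor, 12 mm above its origin
- carton_c_mid (a point): the middle of carton_c, 9 mm above its inner floor, 12 mm above its origin
- sauce: a squeeze bottle, 48 mm in diameter and 170 mm high, standing among the cartons and the tray; origin: centre of its underside. Leave it standing
- shaker: a salt shaker, 42 mm in diameter and 79 mm high; origin: centre of its underside. Leave it standing
- spoon: a steel spoon 200 mm long, lying flat beyond the cartons on the right (-y); origin on its underside, x along it. Leave it alone
Mind the look-alikes: they are no part of the job. What is shaped like the bar1 but black or purple is not meant.

How it is judged:
On the way:
1. first round complete: every carton has a whole finger (distance between any of bar1_mid, bar2_mid, bar3_mid, bar4_mid, bar5_mid, bar6_mid and carton_a_mid below 0.06 m and distance between any of bar1_mid, bar2_mid, bar3_mid, bar4_mid, bar5_mid, bar6_mid and carton_b_mid below 0.06 m and distance between any of bar1_mid, bar2_mid, bar3_mid, bar4_mid, bar5_mid, bar6_mid and carton_c_mid below 0.06 m), for 0.1 s.
At the end, for the whole second after the job is handed in: Each carton holds two whole fingers at rest, flat on its floor (middles within 60 mm of the middle of the carton and under 17 mm above the counter, tilt under 0.15 rad); cartons upright, within 30 mm of their start; broken piece still in the foil tray (((distance between any of bar1_mid, bar3_mid, bar5_mid and carton_a_mid below 0.06 m and distance between any of bar2_mid, bar4_mid, bar6_mid and carton_a_mid below 0.06 m) or (distance between any of bar1_mid, bar2_mid, bar5_mid, bar6_mid and carton_a_mid below 0.06 m and distance between any of bar3_mid, bar4_mid and carton_a_mid below 0.06 m) or (distance between any of bar1_mid, bar2_mid, bar3_mid, bar4_mid and carton_a_mid below 0.06 m and distance between any of bar5_mid, bar6_mid and carton_a_mid below 0.06 m)) and ((distance between any of bar1_mid, bar3_mid, bar5_mid and carton_b_mid below 0.06 m and distance between any of bar2_mid, bar4_mid, bar6_mid and carton_b_mid below 0.06 m) or (distance between any of bar1_mid, bar2_mid, bar5_mid, bar6_mid and carton_b_mid below 0.06 m and distance between any of bar3_mid, bar4_mid and carton_b_mid below 0.06 m) or (distance between any of bar1_mid, bar2_mid, bar3_mid, bar4_mid and carton_b_mid below 0.06 m and distance between any of bar5_mid, bar6_mid and carton_b_mid below 0.06 m)) and ((distance between any of bar1_mid, bar3_mid, bar5_mid and carton_c_mid below 0.06 m and distance between any of bar2_mid, bar4_mid, bar6_mid and carton_c_mid below 0.06 m) or (distance between any of bar1_mid, bar2_mid, bar5_mid, bar6_mid and carton_c_mid below 0.06 m and distance between any of bar3_mid, bar4_mid and carton_c_mid below 0.06 m) or (distance between any of bar1_mid, bar2_mid, bar3_mid, bar4_mid and carton_c_mid below 0.06 m and distance between any of bar5_mid, bar6_mid and carton_c_mid below 0.06 m)) and height (world z) of each of bar1_mid, bar2_mid, bar3_mid, bar4_mid, bar5_mid, bar6_mid below 0.017 m and angle between each of bar1, bar2, bar3, bar4, bar5, bar6's own z axis and vertical below 0.15 rad and linear speed of each of bar1, bar2, bar3, bar4, bar5, bar6 below 0.02 m/s and distance of each of carton_a, carton_b, carton_c from where it was at the start of the episode below 0.03 m and angle between each of carton_a, carton_b, carton_c's own z axis and vertical below 0.1 rad and x of broken in the frame of tray between -0.125 and 0.125 m and y of broken in the frame of tray between -0.066 and 0.066 m and z of broken in the frame of tray below 0.035 m); the robot touches nothing.
It fails at once if a carton gets its second finger while another has none ((((distance between any of bar1_mid, bar3_mid, bar5_mid and carton_a_mid below 0.06 m and distance between any of bar2_mid, bar4_mid, bar6_mid and carton_a_mid below 0.06 m) or (distance between any of bar1_mid, bar2_mid, bar5_mid, bar6_mid and carton_a_mid below 0.06 m and distance between any of bar3_mid, bar4_mid and carton_a_mid below 0.06 m) or (distance between any of bar1_mid, bar2_mid, bar3_mid, bar4_mid and carton_a_mid below 0.06 m and distance between any of bar5_mid, bar6_mid and carton_a_mid below 0.06 m)) or ((distance between any of bar1_mid, bar3_mid, bar5_mid and carton_b_mid below 0.06 m and distance between any of bar2_mid, bar4_mid, bar6_mid and carton_b_mid below 0.06 m) or (distance between any of bar1_mid, bar2_mid, bar5_mid, bar6_mid and carton_b_mid below 0.06 m and distance between any of bar3_mid, bar4_mid and carton_b_mid below 0.06 m) or (distance between any of bar1_mid, bar2_mid, bar3_mid, bar4_mid and carton_b_mid below 0.06 m and distance between any of bar5_mid, bar6_mid and carton_b_mid below 0.06 m)) or ((distance between any of bar1_mid, bar3_mid, bar5_mid and carton_c_mid below 0.06 m and distance between any of bar2_mid, bar4_mid, bar6_mid and carton_c_mid below 0.06 m) or (distance between any of bar1_mid, bar2_mid, bar5_mid, bar6_mid and carton_c_mid below 0.06 m and distance between any of bar3_mid, bar4_mid and carton_c_mid below 0.06 m) or (distance between any of bar1_mid, bar2_mid, bar3_mid, bar4_mid and carton_c_mid below 0.06 m and distance between any of bar5_mid, bar6_mid and carton_c_mid below 0.06 m))) and (not (distance between any of bar1_mid, bar2_mid, bar3_mid, bar4_mid, bar5_mid, bar6_mid and carton_a_mid below 0.06 m) or not (distance between any of bar1_mid, bar2_mid, bar3_mid, bar4_mid, bar5_mid, bar6_mid and carton_b_mid below 0.06 m) or not (distance between any of bar1_mid, bar2_mid, bar3_mid, bar4_mid, bar5_mid, bar6_mid and carton_c_mid below 0.06 m))).
It fails at once if a finger is dropped or tossed: free of the gripper, it moves faster than 0.7 m/s (a fall of about 25 mm) ((contact force between the fingers and bar1 below 0.05 N and linear speed of bar1 above 0.7 m/s) or (contact force between the fingers and bar2 below 0.05 N and linear speed of bar2 above 0.7 m/s) or (contact force between the fingers and bar3 below 0.05 N and linear speed of bar3 above 0.7 m/s) or (contact force between the fingers and bar4 below 0.05 N and linear speed of bar4 above 0.7 m/s) or (contact force between the fingers and bar5 below 0.05 N and linear speed of bar5 above 0.7 m/s) or (contact force between the fingers and bar6 below 0.05 N and linear speed of bar6 above 0.7 m/s)).
It fails at once if the broken piece is taken out of the foil tray (not (x of broken in the frame of tray between -0.125 and 0.125 m and y of broken in the frame of tray between -0.066 and 0.066 m and z of broken in the frame of tray below 0.06 m)).
It fails at once if a carton is pushed more than 40 mm or tipped (distance of any of carton_a, carton_b, carton_c from where it was at the start of the episode above 0.04 m or angle between any of carton_a, carton_b, carton_c's own z axis and vertical above 0.35 rad).
It fails at once if the squeeze bottle, shaker or spoon is knocked over or moved more than 25 mm (distance of any of sauce, shaker, spoon from where it was at the start of the episode above 0.025 m or angle between any of sauce, shaker's own z axis and vertical above 0.3 rad).
It also fails if it takes over 72 s, if anything falls off the work surface, if the arm or the gripper's body presses on something with over 40 N, if the wrist force passes 120 N, or if a joint passes its speed limit or range.

ROBOT

A 7-joint arm with a two-finger parallel gripper is mounted at the origin on the work surface. World frame = base frame: x ahead of the robot, y to its left, z up, the work surface at z = 0. Lengths are in m, angles in rad, forces in N, time in s.
With the tool pointing down it reaches from about 0.4 to 0.925 m from the base axis. Payload 5.6 kg.
Tool frame: the origin (TCP) lies midway between the tips of the shut fingers; the grasp point (between the pads) lies 19 mm behind it; z points along the fingers, y is the direction in which the jaws open and shut (so a half turn about z gives the same grasp; the last joint's range is limited). The gripper opens to 85 mm and grips with 20 to 120 N. Pads are 22 mm wide; open, the fingers measure 114 mm over their backs; the gripper's body (76 mm by 85 mm) begins 54 mm behind the grasp point. The pads swing forward as they close: fully open they stand 13 mm farther back than shut.
Start: joints at [-1.168, 0.468, -0.012, 1.603, 0.006, 1.071, -0.056], TCP at [0.28, 0.586, 0.231] pointing down, gripper open.
Joint ranges: [-2.53, 2.53], [-0.31, 2.02], [-1.57, 1.55], [0.28, 2.44], [-1.29, 4.43], [0.15, 1.84], [-2.92, 2.92]. Speed limits (rad/s): [2.57, 2.57, 3.14, 3.14, 3.14, 3.14, 3.14].

INTERFACE

Orientations are given as a rotation vector (axis times angle).
In Python, from bench import * gives the robot as it stands. The module is installed in compiled form; this text tells all that it offers.
- The arm moves only by the shell command python3 -m pendant 'ROWS' [FORCE]. ROWS is JSON, a list of rows, each an object with "twist": the turn, a rotation vector about the tool's x, y, z in rad, a list of three; "offset": the shift along the tool's x, y, z in cm, a list of three; "gripper": the opening, from 0 (shut) to 1 (fully open). A call has 1 to 20 rows; each row is the pose to reach, as a shift and turn from the pose commanded when the call began, along the tool's axes at that moment; what a row does not reach only later rows make up. A row lasts 1/12 s, in which the tool goes at most 41.7 mm and 7.16 degrees, less where a joint would pass 70% of its speed; a pose out of reach is approached as far as the arm can. A call with a gripper value outside its range is refused whole. The fingers move at their own pace and stop on an object; FORCE is the grip in N (left out, the last holds). Time passes only in rows, so rows that repeat a pose let the fingers close. It gives the time, the measured TCP pose, the force and the opening at its end, in the units of the state.
- get_obs(): the state, without advancing time (a new reading comes with each control period).
- read_camera(name): name is "scene" or "side" or "wrist"; returns (picture, depth): 420x560x3 uint8, red, green, blue; 420x560 float32, m along the optical axis (not along the pixel's ray), 0 where there is no reading.
- calibration(name): a dict with "K" (3x3 intrinsics, pixels), "eye" and "attitude" of the camera in the world. Camera axes: x right, y up, looking along -z (the intrinsics and any distortion apply to the point x, -y, -z); pixel columns grow to the right and rows downward; lengths in m; the calibration is good to about 2 mm. A picture is of the moment at which its call begins: read the wrist's pose just before it. calibration takes no time and is no camera call; for the wrist camera it gives the pose at the moment of the call.
- sign_off(): hands the job in, once; it reports no verdict.
The state is a dict: "clock": time; "joint_positions": joint angles; "dq": joint speeds; "joint_torque": joint torques, N m; "tcp_pos": TCP position; "tcp_rot": TCP orientation; "force": force on the tool from outside, world axes, zero at the start; "torque": the same for the moment, N m; "opening": opening from 0.0 (shut) to 1.0 (fully open).
Only numpy, scipy, OpenCV 4.12 (cv2) and the standard library are available. Lean on these libraries where they do the work, as an engineer would, in place of code of your own. Each camera call takes 0.05 s, during which the arm holds its last target. There are 200 camera calls.

## Working session

There is one attempt and no reset: what is moved stays moved. The work goes in short steps, Python scripts to look and compute and a shell command to move; the robot and the scene stay as the last step left them, time stands still between calls to the robot, and variables do not carry over. Pictures are saved under pics/ and viewed, on a budget of 10 in all, crops included, one or two more only if the job needs it, and the job is handed in when it is done.

```bash
mkdir -p pics; cat > h.py <<'E'
from bench import *
import numpy as np, cv2
from scipy.spatial.transform import Rotation as R
def cloud(name):
    c=calibration(name); im,d=read_camera(name)
    K=np.array(c["K"]); A=np.array(c["attitude"])
    if A.shape!=(3,3): A=R.from_rotvec(A).as_matrix() if A.size==3 else R.from_quat(A).as_matrix()
    v,u=np.mgrid[:420,:560]
    p=np.stack([(u-K[0,2])/K[0,0]*d,-(v-K[1,2])/K[1,1]*d,-d],-1)
    P=p@A.T+np.array(c["eye"]); P[d==0]=np.nan
    return im,d,P
E
python3 - <<'E'
from h import *
print(get_obs())
ims=[]
for n in ("scene","side"):
    c=calibration(n);print(n,c)
    im,d,P=cloud(n); np.savez(n,im=im,d=d,P=P); cv2.imwrite(f"pics/{n}0.png",im[...,::-1])
    print((d==0).mean(), P[210,280],P[400,280],P[210,100])
E
```

```text
{'clock': 0.0, 'joint_positions': array([-1.16800622,  0.46835694, -0.01161619,  1.60363212,  0.00598186,
        1.07136221, -0.05628933]), 'dq': array([-9.64386306e-04,  1.26061136e-03,  1.49406076e-03, -1.76693013e-04,
        1.93911366e-03,  6.32049168e-05, -1.77992947e-03]), 'joint_torque': array([-2.38979437e-04, -5.32391024e+01,  2.14168068e-02, -2.51301849e+01,
        1.13459083e-02,  7.66976969e-03,  8.41899265e-06]), 'tcp_pos': array([0.28007375, 0.5859563 , 0.23034792]), 'tcp_rot': array([-6.94475279e-01, -3.06357972e+00,  2.67082417e-03]), 'force': array([-0.52600885,  0.5416028 , -0.54805909]), 'torque': array([-0.02909443,  0.00404493,  0.01020445]), 'opening': 1.0026025143249444}
scene {'K': array([[438.94946446,   0.        , 278.58128559],
       [  0.        , 438.94946446, 206.49529582],
       [  0.        ,   0.        ,   1.        ]]), 'eye': array([1.03622474, 0.67334582, 0.66071908]), 'attitude': array([0.3924898 , 1.15514596, 2.26571746])}
0.00399234693877551 [ 4.91065153e-01 -4.09631987e-02  3.01966442e-04] [0.84161229 0.42231099 0.11835109] [ 0.85700248 -0.31458975 -0.00188214]
side {'K': array([[531.06727662,   0.        , 276.31564682],
       [  0.        , 531.06727662, 210.72187332],
       [  0.        ,   0.        ,   1.        ]]), 'eye': array([ 0.09361868, -0.63298389,  0.92175755]), 'attitude': array([ 0.69817344, -0.2211888 , -0.55359206])}
0.004085884353741497 [0.53725579 0.00598583 0.04204938] [ 0.30916213 -0.33708982  0.00656108] [0.20975619 0.26079139 0.00094798]
```

View pics/scene0.png

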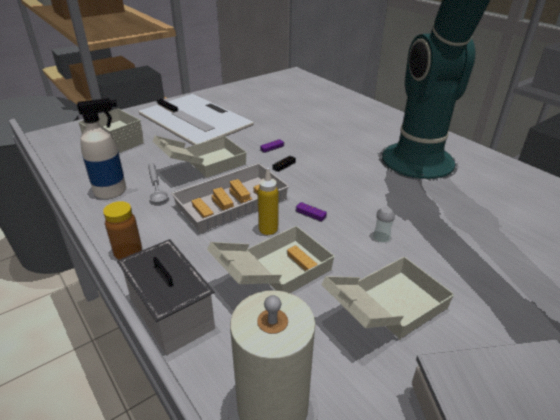

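View pics/side0.png

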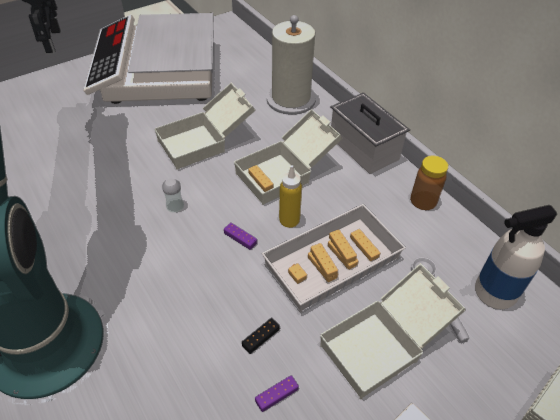

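The scene and side views agree: tray in the middle holding the broken piece at side (297,271), two stacks at (323,260) and (343,247) and a single finger at (365,244). Carton_a holds one finger (side 261,177), and there are empty cartons at (190,135) and (372,345). The bottle, shaker and spoon are also visible, and the purple and black look-alikes lie on the counter. Next I'll measure from depth.

```bash
cat > m.py <<'E'
from h import *
S=1000; X0,X1,Y0,Y1=.3,1.0,-.45,.5
def ortho(P,im):
    m=np.isfinite(P[...,0])&(P[...,0]>X0)&(P[...,0]<X1)&(P[...,1]>Y0)&(P[...,1]<Y1)&(P[...,2]<.3)&(P[...,2]>-.03)
    p=P[m];c=im[m];o=np.argsort(p[:,2]);p=p[o];c=c[o]
    I=np.zeros((int((X1-X0)*S/1.4)+1,int((Y1-Y0)*S/1.4)+1,3),np.uint8)
    I[((X1-p[:,0])*S/1.4).astype(int),((Y1-p[:,1])*S/1.4).astype(int)]=c[:,::-1]
    return I
def bars(P,im,tag):
    h=cv2.cvtColor(im,cv2.COLOR_RGB2HSV)
    m=(h[...,0]>8)&(h[...,0]<24)&(h[...,1]>90)&(h[...,2]>110)&np.isfinite(P[...,0])
    # region of interest
    m&=(P[...,0]>.35)&(P[...,0]<.85)&(np.abs(P[...,1])<.45)&(P[...,2]<.06)
    n,l,st,ce=cv2.connectedComponentsWithStats(m.astype(np.uint8))
    for i in range(1,n):
        if st[i,4]<60: continue
        p=P[l==i]; zt=np.percentile(p[:,2],92)
        q=p[np.abs(p[:,2]-zt)<.005]
        if len(q)<20: continue
        r=cv2.minAreaRect((q[:,:2]*1000).astype(np.float32))
        b=cv2.boxPoints(r); e=[b[1]-b[0],b[2]-b[1]]; e=max(e,key=np.linalg.norm)
        print(tag,"px",ce[i].round(),"n",len(p),"ztop %.4f"%zt,"c",np.round(r[0],1),"size",np.round(r[1],1),"yaw %.1f"%(np.degrees(np.arctan2(e[1],e[0]))%180))
E
python3 - <<'E'
from m import *
II=[]
for n in("side","scene"):
    f=np.load(n+".npz"); bars(f["P"],f["im"],n); II.append(ortho(f["P"],f["im"]))
cv2.imwrite("pics/o.png",np.vstack(II)[:,:] if 0 else np.hstack([cv2.resize(i,None,fx=.58,fy=.58,interpolation=cv2.INTER_AREA) for i in II]))
P=np.load("side.npz")["P"]; im=np.load("side.npz")["im"]
# carton rims / tray: points with z 38..44mm, clustered
for n in("side","scene"):
    f=np.load(n+".npz");P=f["P"]
    for lo,hi,t in((.036,.046,"rim"),(-.003,.006,"flr")):
        m=(P[...,2]>lo)&(P[...,2]<hi)&(P[...,0]>.33)&(P[...,0]<.95)&(np.abs(P[...,1])<.45)
        if t=="flr":
            h=cv2.cvtColor(f["im"],cv2.COLOR_RGB2HSV); m&=(h[...,2]>150)&(h[...,1]>20)&(h[...,0]>18)&(h[...,0]<45)
        k,l,st,ce=cv2.connectedComponentsWithStats(m.astype(np.uint8))
        for i in range(1,k):
            if st[i,4]<90: continue
            p=P[l==i];r=cv2.minAreaRect((p[:,:2]*1000).astype(np.float32))
            print(n,t,"px",ce[i].round(),st[i,4],np.round(r[0]),np.round(r[1]),round(r[2],1),p[:,2].mean().round(4))
E
```

```text
side px [260. 177.] n 273 ztop 0.0230 c [568.9 138.7] size [25.1 80.7] yaw 90.8
side px [288. 217.] n 180 ztop 0.0555 c [543.5 -14.8] size [ 7.7 27. ] yaw 134.6
side px [365. 244.] n 364 ztop 0.0218 c [ 650.4 -155.3] size [76.5 26. ] yaw 85.6
side px [344. 247.] n 436 ztop 0.0397 c [ 597.6 -140.4] size [77.3 25.3] yaw 81.4
side px [322. 259.] n 465 ztop 0.0398 c [ 542.  -149.3] size [77.9 25.8] yaw 80.9
side px [297. 272.] n 193 ztop 0.0212 c [ 485.  -137.3] size [24.8 37.1] yaw 90.3
scene px [240. 189.] n 204 ztop 0.0380 c [ 545.1 -144.9] size [78.2 25.5] yaw 81.0
scene px [223. 197.] n 199 ztop 0.0381 c [ 599.9 -137.7] size [76.8 25.2] yaw 80.1
scene px [202. 207.] n 199 ztop 0.0201 c [ 653.4 -152.1] size [76.9 25.4] yaw 85.1
scene px [302. 257.] n 288 ztop 0.0216 c [571.7 141.7] size [77.2 25.5] yaw 89.4
side rim px [331.  82.] 117 [925. 331.] [  8. 177.] 0.6 0.0412
side rim px [290.  96.] 117 [797. 342.] [ 44. 105.] 55.2 0.0404
side rim px [194. 133.] 393 [490. 344.] [137. 147.] 86.6 0.0406
side rim px [364. 147.] 206 [823.  77.] [ 85. 191.] 30.2 0.0414
side rim px [276. 162.] 41
[... 568 characters left out ...]
[215. 192.] 417 [ 572. -144.] [151. 267.] 89.0 0.0395
scene rim px [108. 184.] 106 [ 810. -359.] [37. 84.] 83.3 0.0411
scene rim px [239. 187.] 108 [ 545. -145.] [78. 25.] 80.4 0.0371
scene rim px [223. 196.] 119 [ 600. -137.] [76. 25.] 79.6 0.0372
scene rim px [291. 253.] 435 [603. 135.] [147. 131.] 0.2 0.0401
scene rim px [125. 244.] 116 [ 864. -102.] [30. 63.] 76.1 0.0408
scene rim px [407. 288.] 524 [489. 346.] [130. 147.] 87.1 0.0402
scene rim px [180. 326.] 258 [884. 158.] [ 67. 138.] 45.3 0.041
scene flr px [215. 156.] 237 [ 483. -378.] [63. 99.] 86.0 0.0015
scene flr px [286. 264.] 710 [589. 122.] [109.  92.] 0.2 0.002
scene flr px [404. 300.] 1423 [474. 339.] [103. 103.] 86.7 0.0023
```

View pics/o.png

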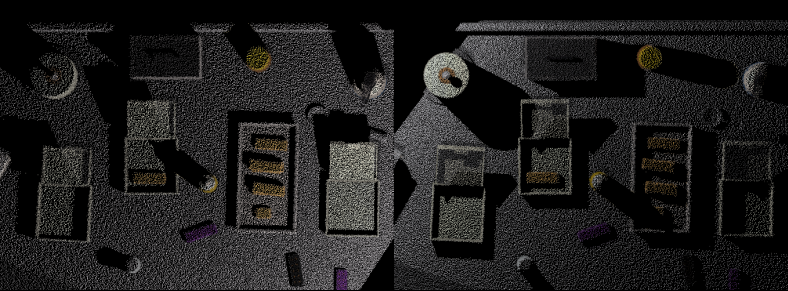

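The ortho map matches the stated sizes. Tray centre is (0.572,-0.145), top fingers at (0.5435,-0.147) and (0.599,-0.139), single finger at (0.652,-0.154). The cartons are at (0.599,0.134), (0.486,0.345) and (0.499,-0.350), and the bottle is near (0.545,-0.012). Now to hover.

```bash
cat > g.py <<'E'
# usage: g.py x,y,z,jawyaw_deg ... -> offset(cm), twist for each, relative to present pose
import sys; from h import *
o=get_obs(); R0=R.from_rotvec(o["tcp_rot"]); p0=o["tcp_pos"]
print("t",round(o["clock"],2),"tcp",p0.round(4),"open",round(o["opening"],3),"j7",o["joint_positions"][6].round(2),"y axis",R0.as_matrix()[:,1].round(3))
for a in sys.argv[1:]:
    x,y,z,j=map(float,a.split(",")); c=[]
    for k in(0,180):
        t=np.radians(j+k); Y=np.array([np.cos(t),np.sin(t),0]);Z=np.array([0,0,-1.]);X=np.cross(Y,Z)
        c.append((R0.inv()*R.from_matrix(np.c_[X,Y,Z])).as_rotvec())
    r=min(c,key=np.linalg.norm)
    print(a,"offset",(R0.inv().apply(np.array([x,y,z])-p0)*100).round(2),"twist",r.round(3),"rows",round(np.linalg.norm(np.array([x,y,z])-p0)/.0417,1))
E
python3 g.py .5435,-.147,.23,-9
```

```text
t 0.1 tcp [0.2801 0.586  0.2304] open 0.996 j7 -0.06 y axis [ 0.431  0.902 -0.002]
.5435,-.147,.23,-9 offset [-55.37 -54.78   0.13] twist [-1.000e-03  1.000e-03  1.282e+00] rows 18.7
```

```bash
python3 -m pendant '[{"twist":[0,0,0.6],"offset":[-28,-27,0],"gripper":0.5},{"twist":[0,0,0.6],"offset":[-28,-27,0],"gripper":0.5},{"twist":[0,0,0.6],"offset":[-28,-27,0],"gripper":0.5},{"twist":[0,0,0.6],"offset":[-28,-27,0],"gripper":0.5},{"twist":[0,0,0.6],"offset":[-28,-27,0],"gripper":0.5},{"twist":[0,0,0.6],"offset":[-28,-27,0],"gripper":0.5},{"twist":[0,0,1.28],"offset":[-55.4,-54.8,0.1],"gripper":0.5},{"twist":[0,0,1.28],"offset":[-55.4,-54.8,0.1],"gripper":0.5},{"twist":[0,0,1.28],"offset":[-55.4,-54.8,0.1],"gripper":0.5},{"twist":[0,0,1.28],"offset":[-55.4,-54.8,0.1],"gripper":0.5},{"twist":[0,0,1.28],"offset":[-55.4,-54.8,0.1],"gripper":0.5},{"twist":[0,0,1.28],"offset":[-55.4,-54.8,0.1],"gripper":0.5},{"twist":[0,0,1.28],"offset":[-55.4,-54.8,0.1],"gripper":0.5},{"twist":[0,0,1.28],"offset":[-55.4,-54.8,0.1],"gripper":0.5},{"twist":[0,0,1.28],"offset":[-55.4,-54.8,0.1],"gripper":0.5},{"twist":[0,0,1.28],"offset":[-55.4,-54.8,0.1],"gripper":0.5},{"twist":[0,0,1.28],"offset":[-55.4,-54.8,0.1],"gripper":0.5},{"twist":[0,0,1.28],"offset":[-55.4,-54.8,0.1],"gripper":0.5},{"twist":[0,0,1.28],"offset":[-55.4,-54.8,0.1],"gripper":0.5},{"twist":[0,0,1.28],"offset":[-55.4,-54.8,0.1],"gripper":0.5}]' 25
python3 g.py .5435,-.147,.23,-9 .5435,-.147,.0205,-9
python3 - <<'E'
from m import *
im,d,P=cloud("wrist"); bars(P,im,"wrist"); cv2.imwrite("pics/w1.png",im[...,::-1])
E
```

```text
clock: 1.77
tcp_pos: [0.5442, -0.1543, 0.2304]
tcp_rot: [2.393, 2.029, -0.004]
force: [-0.3, -0.1, 0.0]
opening: 0.5
t 1.77 tcp [ 0.5442 -0.1543  0.2304] open 0.5 j7 0.26 y axis [ 0.987 -0.163  0.002]
.5435,-.147,.23,-9 offset [ 0.71 -0.19  0.04] twist [ 0.002  0.004 -0.007] rows 0.2
.5435,-.147,.0205,-9 offset [ 0.81 -0.23 20.99] twist [ 0.002  0.004 -0.007] rows 5.0
wrist px [328. 167.] n 1767 ztop 0.0391 c [ 599.1 -138.1] size [78.2 25.4] yaw 81.7
wrist px [383. 170.] n 1155 ztop 0.0211 c [ 651.6 -151.9] size [78.2 25. ] yaw 87.0
wrist px [311. 138.] n 167 ztop 0.0209 c [ 586.6 -120.6] size [33.5  5.2] yaw 83.0
wrist px [268. 175.] n 2458 ztop 0.0391 c [ 544.  -145.9] size [77.2 25.3] yaw 80.8
wrist px [207. 172.] n 942 ztop 0.0212 c [ 486.3 -134.3] size [35.4 25.4] yaw 89.1
```

View pics/w1.png

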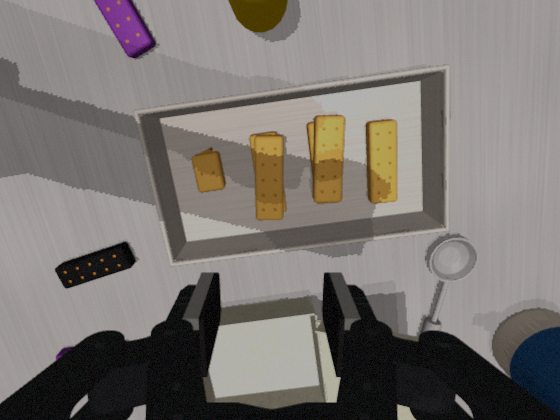

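The wrist view shows the target stack at (268,175), the second at (328,167), the single at (383,170) and the broken piece at (207,172). Its positions agree with the fixed cameras within 2 mm. I'll check that the arm has settled.

```bash
python3 g.py .544,-.146,.08,-9 .544,-.146,.0205,-9 .544,-.146,.23,-9
```

```text
t 1.82 tcp [ 0.5436 -0.1507  0.23  ] open 0.499 j7 0.26 y axis [ 0.987 -0.161 -0.   ]
.544,-.146,.08,-9 offset [ 0.51 -0.03 15.  ] twist [-0.     0.002 -0.004] rows 3.6
.544,-.146,.0205,-9 offset [ 0.52 -0.03 20.95] twist [-0.     0.002 -0.004] rows 5.0
.544,-.146,.23,-9 offset [ 0.48 -0.03 -0.  ] twist [-0.     0.002 -0.004] rows 0.1
```

```bash
python3 -m pendant '[{"twist":[0,0,0],"offset":[0.1,0,15],"gripper":0.5},{"twist":[0,0,0],"offset":[0.1,0,15],"gripper":0.5},{"twist":[0,0,0],"offset":[0.1,0,15],"gripper":0.5},{"twist":[0,0,0],"offset":[0.1,0,15],"gripper":0.5},{"twist":[0,0,0],"offset":[0.1,0,18],"gripper":0.5},{"twist":[0,0,0],"offset":[0.1,0,20],"gripper":0.5},{"twist":[0,0,0],"offset":[0.1,0,20.9],"gripper":0.5},{"twist":[0,0,0],"offset":[0.1,0,20.9],"gripper":0.5},{"twist":[0,0,0],"offset":[0.1,0,20.9],"gripper":0.2},{"twist":[0,0,0],"offset":[0.1,0,20.9],"gripper":0.2},{"twist":[0,0,0],"offset":[0.1,0,20.9],"gripper":0.2},{"twist":[0,0,0],"offset":[0.1,0,20.9],"gripper":0.2},{"twist":[0,0,0],"offset":[0.1,0,20.9],"gripper":0.2}]' 25
python3 g.py .544,-.146,.0205,-9 .544,-.146,.22,-9  .457,.3466,.22,-3.2
```

```text
clock: 2.9
tcp_pos: [0.5447, -0.1459, 0.0224]
tcp_rot: [2.386, 2.042, 0.002]
force: [-0.4, -0.2, 4.2]
opening: 0.299
t 2.9 tcp [ 0.5447 -0.1459  0.0224] open 0.299 j7 0.44 y axis [ 0.988 -0.154  0.002]
.544,-.146,.0205,-9 offset [-0.02 -0.07  0.19] twist [ 0.002 -0.     0.002] rows 0.0
.544,-.146,.22,-9 offset [ -0.02  -0.03 -19.76] twist [ 0.002 -0.     0.002] rows 4.7
.457,.3466,.22,-3.2 offset [ 47.31 -16.23 -19.78] twist [ 0.002 -0.    -0.099] rows 12.9
```

```bash
python3 -m pendant '[{"twist":[0,0,0],"offset":[0,0,-2],"gripper":0.2},{"twist":[0,0,0],"offset":[0,0,-6],"gripper":0.2},{"twist":[0,0,0],"offset":[0,0,-10],"gripper":0.2},{"twist":[0,0,0],"offset":[0,0,-14],"gripper":0.2},{"twist":[0,0,0],"offset":[0,0,-18],"gripper":0.2},{"twist":[0,0,0],"offset":[3,-1,-19.8],"gripper":0.2},{"twist":[0,0,-0.1],"offset":[47.3,-16.2,-19.8],"gripper":0.2},{"twist":[0,0,-0.1],"offset":[47.3,-16.2,-19.8],"gripper":0.2},{"twist":[0,0,-0.1],"offset":[47.3,-16.2,-19.8],"gripper":0.2},{"twist":[0,0,-0.1],"offset":[47.3,-16.2,-19.8],"gripper":0.2},{"twist":[0,0,-0.1],"offset":[47.3,-16.2,-19.8],"gripper":0.2},{"twist":[0,0,-0.1],"offset":[47.3,-16.2,-19.8],"gripper":0.2},{"twist":[0,0,-0.1],"offset":[47.3,-16.2,-19.8],"gripper":0.2},{"twist":[0,0,-0.1],"offset":[47.3,-16.2,-19.8],"gripper":0.2},{"twist":[0,0,-0.1],"offset":[47.3,-16.2,-19.8],"gripper":0.2},{"twist":[0,0,-0.1],"offset":[47.3,-16.2,-19.8],"gripper":0.2},{"twist":[0,0,-0.1],"offset":[47.3,-16.2,-19.8],"gripper":0.2},{"twist":[0,0,-0.1],"offset":[47.3,-16.2,-19.8],"gripper":0.2},{"twist":[0,0,-0.1],"offset":[47.3,-16.2,-19.8],"gripper":0.2},{"twist":[0,0,-0.1],"offset":[47.3,-16.2,-19.8],"gripper":0.2}]'
python3 - <<'E'
from m import *
im,d,P=cloud("wrist"); bars(P,im,"wrist")
im,d,P=cloud("scene"); bars(P,im,"scene"); cv2.imwrite("pics/s1.png",im[...,::-1])
E
python3 g.py .457,.3466,.22,-3.2  .457,.3466,.0065,-3.2
```

```text
clock: 4.57
tcp_pos: [0.4568, 0.3462, 0.2192]
tcp_rot: [2.28, 2.16, -0.001]
force: [0.1, -0.9, -0.5]
opening: 0.297
scene px [240. 193.] n 171 ztop 0.0202 c [ 545.2 -144.7] size [81.3 26. ] yaw 88.0
scene px [222. 197.] n 227 ztop 0.0381 c [ 601.2 -137.2] size [80.2 25.2] yaw 79.9
scene px [202. 207.] n 201 ztop 0.0203 c [ 653.8 -151. ] size [83.2 24.8] yaw 86.3
scene px [302. 257.] n 293 ztop 0.0216 c [572.  142.6] size [74.3 26. ] yaw 89.1
t 4.67 tcp [0.4577 0.3444 0.2195] open 0.296 j7 -0.63 y axis [ 0.998 -0.058  0.   ]
.457,.3466,.22,-3.2 offset [ 0.22 -0.08 -0.05] twist [ 0.     0.001 -0.002] rows 0.1
.457,.3466,.0065,-3.2 offset [ 0.23 -0.09 21.3 ] twist [ 0.     0.001 -0.002] rows 5.1
```

View pics/s1.png

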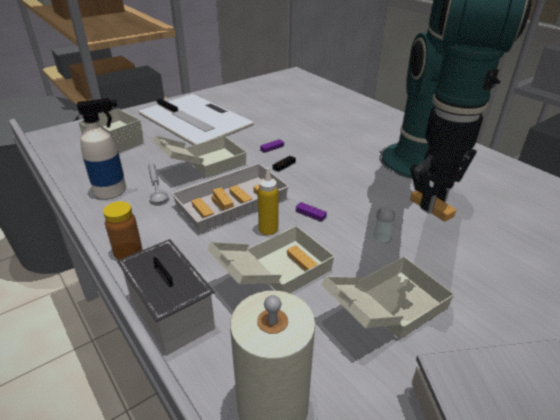

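The scene view shows the finger held level at (433,205) and everything else still in place. Next I set it down.

```bash
python3 -m pendant '[{"twist":[0,0,0],"offset":[0.1,-0.05,16],"gripper":0.2},{"twist":[0,0,0],"offset":[0.1,-0.05,16],"gripper":0.2},{"twist":[0,0,0],"offset":[0.1,-0.05,16],"gripper":0.2},{"twist":[0,0,0],"offset":[0.1,-0.05,16],"gripper":0.2},{"twist":[0,0,0],"offset":[0.1,-0.05,18.5],"gripper":0.2},{"twist":[0,0,0],"offset":[0.1,-0.05,20.2],"gripper":0.2},{"twist":[0,0,0],"offset":[0.1,-0.05,21],"gripper":0.2},{"twist":[0,0,0],"offset":[0.1,-0.05,21.3],"gripper":0.2},{"twist":[0,0,0],"offset":[0.1,-0.05,21.3],"gripper":0.2},{"twist":[0,0,0],"offset":[0.1,-0.05,21.3],"gripper":0.2}]'
python3 g.py .457,.3466,.0065,-3.2
```

```text
clock: 5.5
tcp_pos: [0.4578, 0.3473, 0.0076]
tcp_rot: [2.283, 2.158, 0.004]
force: [0.3, 0.2, -0.5]
opening: 0.296
t 5.5 tcp [0.4578 0.3473 0.0076] open 0.296 j7 -0.51 y axis [ 0.998 -0.056  0.002]
.457,.3466,.0065,-3.2 offset [-0.08 -0.08  0.11] twist [ 0.002 -0.001 -0.001] rows 0.0
```

```bash
python3 -m pendant '[{"twist":[0,0,0],"offset":[0,0,0.1],"gripper":0.2},{"twist":[0,0,0],"offset":[0,0,0.2],"gripper":0.2},{"twist":[0,0,0],"offset":[0,0,0.2],"gripper":0.42},{"twist":[0,0,0],"offset":[0,0,0.2],"gripper":0.42},{"twist":[0,0,0],"offset":[0,0,0.2],"gripper":0.42},{"twist":[0,0,0],"offset":[0,0,-1.5],"gripper":0.42},{"twist":[0,0,0],"offset":[0,0,-5],"gripper":0.42},{"twist":[0,0,0],"offset":[0,0,-9],"gripper":0.5},{"twist":[0,0,0],"offset":[0,0,-13],"gripper":0.5},{"twist":[0,0,0],"offset":[0,0,-17],"gripper":0.5},{"twist":[0,0,0],"offset":[0,0,-21],"gripper":0.5},{"twist":[0,0,0],"offset":[0,0,-21],"gripper":0.5}]'
python3 g.py .600,-.138,.22,-9.3
python3 - <<'E'
from m import *
im,d,P=cloud("wrist"); bars(P,im,"wrist")
E
```

```text
clock: 6.5
tcp_pos: [0.4603, 0.3501, 0.2247]
tcp_rot: [-2.282, -2.159, -0.023]
force: [1.6, 0.3, 1.5]
opening: 0.496
t 6.5 tcp [0.4603 0.3501 0.2247] open 0.496 j7 -0.62 y axis [ 0.998 -0.055  0.01 ]
.600,-.138,.22,-9.3 offset [-47.97  16.64   0.12] twist [ 0.009 -0.011  0.107] rows 12.2
wrist px [266. 189.] n 2048 ztop 0.0223 c [456.9 347. ] size [77.9 25. ] yaw 87.2
```

Finger 1 lies flat at (0.457,0.347), top at 22 mm. Next is the second stack's top finger.

```bash
python3 -m pendant '[{"twist":[0,0,0.11],"offset":[-47.6,16.9,0],"gripper":0.5},{"twist":[0,0,0.11],"offset":[-47.6,16.9,0],"gripper":0.5},{"twist":[0,0,0.11],"offset":[-47.6,16.9,0],"gripper":0.5},{"twist":[0,0,0.11],"offset":[-47.6,16.9,0],"gripper":0.5},{"twist":[0,0,0.11],"offset":[-47.6,16.9,0],"gripper":0.5},{"twist":[0,0,0.11],"offset":[-47.6,16.9,0],"gripper":0.5},{"twist":[0,0,0.11],"offset":[-47.6,16.9,0],"gripper":0.5},{"twist":[0,0,0.11],"offset":[-47.6,16.9,0],"gripper":0.5},{"twist":[0,0,0.11],"offset":[-47.6,16.9,0],"gripper":0.5},{"twist":[0,0,0.11],"offset":[-47.6,16.9,0],"gripper":0.5},{"twist":[0,0,0.11],"offset":[-47.6,16.9,0],"gripper":0.5},{"twist":[0,0,0.11],"offset":[-47.6,16.9,0],"gripper":0.5},{"twist":[0,0,0.11],"offset":[-47.6,16.9,0],"gripper":0.5},{"twist":[0,0,0.11],"offset":[-47.6,16.9,0],"gripper":0.5},{"twist":[0,0,0.11],"offset":[-47.6,16.9,0],"gripper":0.5},{"twist":[0,0,0.11],"offset":[-47.6,16.9,0],"gripper":0.5}]'
python3 - <<'E'
from m import *
im,d,P=cloud("wrist"); bars(P,im,"wrist")
E
python3 g.py .600,-.138,.023,-9.3
```

```text
clock: 7.88
tcp_pos: [0.5987, -0.1349, 0.2153]
tcp_rot: [-2.393, -2.032, 0.001]
force: [-0.9, -0.3, -0.1]
opening: 0.498
wrist px [273. 194.] n 2495 ztop 0.0391 c [ 598.9 -138.3] size [77.5 25.2] yaw 81.4
wrist px [332. 195.] n 2161 ztop 0.0211 c [ 652.2 -151.8] size [77.3 25.1] yaw 86.5
wrist px [214. 206.] n 2020 ztop 0.0211 c [ 542.8 -145.6] size [77.  25.6] yaw 88.7
wrist px [153. 205.] n 979 ztop 0.0211 c [ 486.6 -132.6] size [39.3 24.9] yaw 89.9
t 7.93 tcp [ 0.5988 -0.1347  0.2156] open 0.496 j7 0.24 y axis [ 0.987 -0.161 -0.001]
.600,-.138,.023,-9.3 offset [-0.33  0.19 19.26] twist [-0.001 -0.001  0.   ] rows 4.6
```

```bash
python3 -m pendant '[{"twist":[0,0,0],"offset":[-0.3,0.05,14],"gripper":0.5},{"twist":[0,0,0],"offset":[-0.3,0.05,14],"gripper":0.5},{"twist":[0,0,0],"offset":[-0.3,0.05,14],"gripper":0.5},{"twist":[0,0,0],"offset":[-0.3,0.05,14],"gripper":0.5},{"twist":[0,0,0],"offset":[-0.3,0.05,17],"gripper":0.5},{"twist":[0,0,0],"offset":[-0.3,0.05,18.7],"gripper":0.5},{"twist":[0,0,0],"offset":[-0.3,0.05,19.3],"gripper":0.5},{"twist":[0,0,0],"offset":[-0.3,0.05,19.3],"gripper":0.5},{"twist":[0,0,0],"offset":[-0.3,0.05,19.3],"gripper":0.2},{"twist":[0,0,0],"offset":[-0.3,0.05,19.3],"gripper":0.2},{"twist":[0,0,0],"offset":[-0.3,0.05,19.3],"gripper":0.2},{"twist":[0,0,0],"offset":[-0.3,0.05,19.3],"gripper":0.2},{"twist":[0,0,0],"offset":[-0.3,0.05,19.3],"gripper":0.2}]' 25
python3 g.py .4695,-.350,.22,-0.5
```

```text
clock: 9.02
tcp_pos: [0.6, -0.1401, 0.0246]
tcp_rot: [2.396, 2.03, 0.003]
force: [-0.6, 0.8, 6.7]
opening: 0.294
t 9.02 tcp [ 0.6    -0.1401  0.0246] open 0.294 j7 0.38 y axis [ 0.986 -0.164  0.002]
.4695,-.350,.22,-0.5 offset [-22.84  -9.39 -19.57] twist [ 0.002 -0.    -0.156] rows 7.6
```

```bash
python3 -m pendant '[{"twist":[0,0,0],"offset":[0,0,-2],"gripper":0.2},{"twist":[0,0,0],"offset":[0,0,-6],"gripper":0.2},{"twist":[0,0,0],"offset":[0,0,-10],"gripper":0.2},{"twist":[0,0,0],"offset":[0,0,-14],"gripper":0.2},{"twist":[0,0,-0.05],"offset":[-3,-1,-16],"gripper":0.2},{"twist":[0,0,-0.15],"offset":[-22.8,-9.4,-16],"gripper":0.2},{"twist":[0,0,-0.15],"offset":[-22.8,-9.4,-16],"gripper":0.2},{"twist":[0,0,-0.15],"offset":[-22.8,-9.4,-16],"gripper":0.2},{"twist":[0,0,-0.15],"offset":[-22.8,-9.4,-16],"gripper":0.2},{"twist":[0,0,-0.15],"offset":[-22.8,-9.4,-16],"gripper":0.2},{"twist":[0,0,-0.15],"offset":[-22.8,-9.4,-16],"gripper":0.2},{"twist":[0,0,-0.15],"offset":[-22.8,-9.4,-16],"gripper":0.2},{"twist":[0,0,-0.15],"offset":[-22.8,-9.4,-16],"gripper":0.2},{"twist":[0,0,-0.15],"offset":[-22.8,-9.4,-16],"gripper":0.2}]'
python3 - <<'E'
from m import *
im,d,P=cloud("side"); bars(P,im,"side"); cv2.imwrite("pics/s2.png",im[...,::-1])
E
python3 g.py .4695,-.350,.008,-0.5
```

```text
clock: 10.18
tcp_pos: [0.47, -0.348, 0.1832]
tcp_rot: [-2.235, -2.207, -0.002]
force: [1.4, -0.0, 0.3]
opening: 0.293
side px [179. 145.] n 208 ztop 0.0229 c [456.  345.5] size [75.2 24.9] yaw 88.1
side px [260. 178.] n 315 ztop 0.0227 c [568.8 139.9] size [25.4 80.7] yaw 90.8
side px [289. 217.] n 346 ztop 0.0564 c [549.4 -12.2] size [17.5 42. ] yaw 142.6
side px [356. 236.] n 121 ztop 0.0212 c [ 646.6 -129.5] size [36.2 21.6] yaw 49.5
side px [342. 253.] n 437 ztop 0.0215 c [ 595.8 -145.8] size [26.6 76.4] yaw 90.8
side px [322. 265.] n 455 ztop 0.0216 c [ 540.9 -148.2] size [26.  76.5] yaw 90.2
side px [297. 273.] n 224 ztop 0.0211 c [ 485.2 -137.1] size [36.1 25.5] yaw 88.6
t 10.23 tcp [ 0.4702 -0.3478  0.1831] open 0.298 j7 0.83 y axis [ 1.    -0.012  0.   ]
.4695,-.350,.008,-0.5 offset [-0.24 -0.07 17.51] twist [ 0.    -0.001 -0.003] rows 4.2
```

View pics/s2.png

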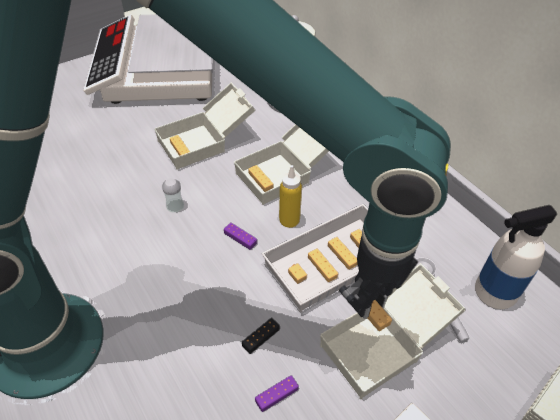

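The view shows the first finger flat at (179,145), the held one over the right-hand carton at (380,315), and the remaining tray fingers flat. Set down the second.

```bash
python3 -m pendant '[{"twist":[0,0,0],"offset":[-0.1,0,12],"gripper":0.2},{"twist":[0,0,0],"offset":[-0.1,0,12],"gripper":0.2},{"twist":[0,0,0],"offset":[-0.1,0,12],"gripper":0.2},{"twist":[0,0,0],"offset":[-0.1,0,14.5],"gripper":0.2},{"twist":[0,0,0],"offset":[-0.1,0,16.3],"gripper":0.2},{"twist":[0,0,0],"offset":[-0.1,0,17.1],"gripper":0.2},{"twist":[0,0,0],"offset":[-0.1,0,17.5],"gripper":0.2},{"twist":[0,0,0],"offset":[-0.1,0,17.6],"gripper":0.2},{"twist":[0,0,0],"offset":[-0.1,0,17.6],"gripper":0.2}]'
python3 g.py .4695,-.350,.008,-0.5
```

```text
clock: 10.98
tcp_pos: [0.4702, -0.3502, 0.0082]
tcp_rot: [2.235, 2.205, 0.001]
force: [-0.5, -0.5, 0.4]
opening: 0.298
t 10.98 tcp [ 0.4702 -0.3502  0.0082] open 0.298 j7 0.97 y axis [ 1.    -0.014  0.002]
.4695,-.350,.008,-0.5 offset [ 0.02 -0.07  0.02] twist [ 0.002  0.    -0.005] rows 0.0
```

```bash
python3 -m pendant '[{"twist":[0,0,0],"offset":[0,0,0.1],"gripper":0.2},{"twist":[0,0,0],"offset":[0,0,0.1],"gripper":0.42},{"twist":[0,0,0],"offset":[0,0,0.1],"gripper":0.42},{"twist":[0,0,0],"offset":[0,0,0.1],"gripper":0.42},{"twist":[0,0,0],"offset":[0,0,-1.5],"gripper":0.42},{"twist":[0,0,0],"offset":[0,0,-5],"gripper":0.42},{"twist":[0,0,0],"offset":[0,0,-9],"gripper":0.5},{"twist":[0,0,0],"offset":[0,0,-13],"gripper":0.5},{"twist":[0,0,0],"offset":[0,0,-17],"gripper":0.5},{"twist":[0,0,0],"offset":[2,1.8,-18.5],"gripper":0.5},{"twist":[0,0,0.05],"offset":[20,17.9,-19],"gripper":0.5},{"twist":[0,0,0.05],"offset":[20,17.9,-19],"gripper":0.5},{"twist":[0,0,0.05],"offset":[20,17.9,-19],"gripper":0.5},{"twist":[0,0,0.05],"offset":[20,17.9,-19],"gripper":0.5},{"twist":[0,0,0.05],"offset":[20,17.9,-19],"gripper":0.5},{"twist":[0,0,0.05],"offset":[20,17.9,-19],"gripper":0.5},{"twist":[0,0,0.05],"offset":[20,17.9,-19],"gripper":0.5},{"twist":[0,0,0.05],"offset":[20,17.9,-19],"gripper":0.5},{"twist":[0,0,0.05],"offset":[20,17.9,-19],"gripper":0.5},{"twist":[0,0,0.05],"offset":[20,17.9,-19],"gripper":0.5}]'
python3 - <<'E'
from m import *
for n in("wrist","side"):
  im,d,P=cloud(n); bars(P,im,n)
E
python3 g.py .652,-.152,.005,-3.5
```

```text
clock: 12.65
tcp_pos: [0.6498, -0.1552, 0.1974]
tcp_rot: [2.295, 2.145, -0.001]
force: [0.6, -1.3, 0.4]
opening: 0.502
wrist px [211. 181.] n 2386 ztop 0.0212 c [ 597.8 -143.3] size [76.8 25.3] yaw 89.0
wrist px [148. 186.] n 2322 ztop 0.0211 c [ 542.9 -145.7] size [77.8 25.4] yaw 89.0
wrist px [274. 187.] n 2409 ztop 0.0212 c [ 652.1 -152.2] size [77.5 25.3] yaw 86.4
wrist px [ 82. 180.] n 1132 ztop 0.0212 c [ 486.6 -132.6] size [25.3 39.1] yaw 90.3
side px [179. 145.] n 212 ztop 0.0233 c [455.5 345. ] size [73.6 25.6] yaw 88.3
side px [261. 178.] n 307 ztop 0.0231 c [568.7 139.5] size [79.3 25.4] yaw 87.9
side px [288. 217.] n 296 ztop 0.0548 c [545.8 -12.7] size [16. 39.] yaw 135.7
side px [366. 244.] n 360 ztop 0.0217 c [ 650.5 -155. ] size [78.4 24.9] yaw 86.2
side px [343. 252.] n 372 ztop 0.0216 c [ 597.  -146.4] size [76.3 25.5] yaw 88.0
side px [323. 265.] n 423 ztop 0.0213 c [ 541.8 -148.1] size [78.3 26.2] yaw 88.0
side px [297. 273.] n 216 ztop 0.0209 c [ 484.6 -137.5] size [36.1 25.4] yaw 89.7
side px [357. 358.] n 613 ztop 0.0224 c [ 468.8 -352.1] size [77.1 25.9] yaw 89.2
t 12.75 tcp [ 0.65   -0.1552  0.1976] open 0.5 j7 0.37 y axis [ 0.998 -0.068  0.   ]
.652,-.152,.005,-3.5 offset [ 0.34  0.18 19.26] twist [ 0.     0.    -0.007] rows 4.6
```

The first round is complete: one finger flat in each carton. Now pick the end finger for carton_a.

```bash
python3 -m pendant '[{"twist":[0,0,0],"offset":[0.3,0.2,14],"gripper":0.5},{"twist":[0,0,0],"offset":[0.3,0.2,14],"gripper":0.5},{"twist":[0,0,0],"offset":[0.3,0.2,14],"gripper":0.5},{"twist":[0,0,0],"offset":[0.3,0.2,14],"gripper":0.5},{"twist":[0,0,0],"offset":[0.3,0.2,17],"gripper":0.5},{"twist":[0,0,0],"offset":[0.3,0.2,18.6],"gripper":0.5},{"twist":[0,0,0],"offset":[0.3,0.2,19.1],"gripper":0.5},{"twist":[0,0,0],"offset":[0.3,0.2,19.1],"gripper":0.5},{"twist":[0,0,0],"offset":[0.3,0.2,19.1],"gripper":0.2},{"twist":[0,0,0],"offset":[0.3,0.2,19.1],"gripper":0.2},{"twist":[0,0,0],"offset":[0.3,0.2,19.1],"gripper":0.2},{"twist":[0,0,0],"offset":[0.3,0.2,19.1],"gripper":0.2},{"twist":[0,0,0],"offset":[0.3,0.2,19.1],"gripper":0.2}]' 25
python3 g.py .652,-.152,.22,-3.5 .628,.1345,.22,0
```

```text
clock: 13.83
tcp_pos: [0.6545, -0.1508, 0.0084]
tcp_rot: [2.291, 2.146, 0.003]
force: [-1.0, 0.0, 5.8]
opening: 0.301
t 13.83 tcp [ 0.6545 -0.1508  0.0084] open 0.301 j7 0.46 y axis [ 0.998 -0.065  0.003]
.652,-.152,.22,-3.5 offset [ -0.14  -0.17 -21.16] twist [ 0.003  0.    -0.004] rows 5.1
.628,.1345,.22,0 offset [ 28.29  -4.42 -21.18] twist [ 0.003  0.    -0.065] rows 8.5
```

```bash
python3 -m pendant '[{"twist":[0,0,0],"offset":[0,0,-2],"gripper":0.2},{"twist":[0,0,0],"offset":[0,0,-6],"gripper":0.2},{"twist":[0,0,0],"offset":[0,0,-10],"gripper":0.2},{"twist":[0,0,0],"offset":[0,0,-14],"gripper":0.2},{"twist":[0,0,0],"offset":[0,0,-18],"gripper":0.2},{"twist":[0,0,0],"offset":[2,-0.3,-21],"gripper":0.2},{"twist":[0,0,-0.06],"offset":[28.3,-4.5,-21.2],"gripper":0.2},{"twist":[0,0,-0.06],"offset":[28.3,-4.5,-21.2],"gripper":0.2},{"twist":[0,0,-0.06],"offset":[28.3,-4.5,-21.2],"gripper":0.2},{"twist":[0,0,-0.06],"offset":[28.3,-4.5,-21.2],"gripper":0.2},{"twist":[0,0,-0.06],"offset":[28.3,-4.5,-21.2],"gripper":0.2},{"twist":[0,0,-0.06],"offset":[28.3,-4.5,-21.2],"gripper":0.2},{"twist":[0,0,-0.06],"offset":[28.3,-4.5,-21.2],"gripper":0.2},{"twist":[0,0,-0.06],"offset":[28.3,-4.5,-21.2],"gripper":0.2},{"twist":[0,0,-0.06],"offset":[28.3,-4.5,-21.2],"gripper":0.2},{"twist":[0,0,-0.06],"offset":[28.3,-4.5,-21.2],"gripper":0.2},{"twist":[0,0,-0.06],"offset":[28.3,-4.5,-21.2],"gripper":0.2}]'
python3 - <<'E'
from m import *
im,d,P=cloud("wrist"); bars(P,im,"wrist"); cv2.imwrite("pics/w3.png",im[...,::-1])
E
python3 g.py .628,.1345,.010,0
```

```text
clock: 15.25
tcp_pos: [0.6269, 0.1325, 0.2186]
tcp_rot: [2.23, 2.212, -0.0]
force: [-0.5, -0.8, 0.2]
opening: 0.298
wrist px [209. 176.] n 2264 ztop 0.0223 c [570.  142.2] size [76.5 25.6] yaw 89.8
wrist px [249. 399.] n 206 ztop 0.0209 c [ 600.1 -109.1] size [13.7 27.2] yaw 163.4
t 15.3 tcp [0.6269 0.1326 0.2186] open 0.297 j7 -0.05 y axis [ 1.    -0.008  0.   ]
.628,.1345,.010,0 offset [ 0.2   0.1  20.86] twist [ 0.     0.001 -0.008] rows 5.0
```

View pics/w3.png

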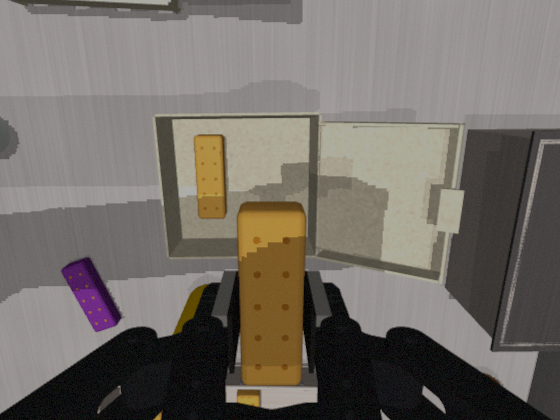

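The wrist view shows bar6 in the carton at (209,176), the held finger at (270,290) square in the pads, and the right half of the carton free.

```bash
python3 -m pendant '[{"twist":[0,0,0],"offset":[0.15,0.15,15.5],"gripper":0.2},{"twist":[0,0,0],"offset":[0.15,0.15,15.5],"gripper":0.2},{"twist":[0,0,0],"offset":[0.15,0.15,15.5],"gripper":0.2},{"twist":[0,0,0],"offset":[0.15,0.15,15.5],"gripper":0.2},{"twist":[0,0,0],"offset":[0.15,0.15,18],"gripper":0.2},{"twist":[0,0,0],"offset":[0.15,0.15,19.8],"gripper":0.2},{"twist":[0,0,0],"offset":[0.15,0.15,20.6],"gripper":0.2},{"twist":[0,0,0],"offset":[0.15,0.15,20.9],"gripper":0.2},{"twist":[0,0,0],"offset":[0.15,0.15,20.9],"gripper":0.2},{"twist":[0,0,0],"offset":[0.15,0.15,20.9],"gripper":0.2}]'
python3 g.py .628,.1345,.009,0
```

```text
clock: 16.13
tcp_pos: [0.629, 0.1353, 0.0102]
tcp_rot: [2.228, 2.213, 0.002]
force: [0.3, -0.6, -0.2]
opening: 0.296
t 16.13 tcp [0.629  0.1353 0.0102] open 0.296 j7 0.05 y axis [ 1.    -0.007  0.002]
.628,.1345,.009,0 offset [-0.08 -0.1   0.12] twist [ 0.002 -0.    -0.007] rows 0.0
```

```bash
python3 -m pendant '[{"twist":[0,0,0],"offset":[0,0,0.1],"gripper":0.2},{"twist":[0,0,0],"offset":[0,0,0.2],"gripper":0.2},{"twist":[0,0,0],"offset":[0,0,0.2],"gripper":0.2}]'
```

```text
clock: 16.38
tcp_pos: [0.6291, 0.1359, 0.0089]
tcp_rot: [2.227, 2.214, 0.003]
force: [-1.2, -1.1, 7.7]
opening: 0.29
```

```bash
python3 -m pendant '[{"twist":[0,0,0],"offset":[0,0,0],"gripper":0.42},{"twist":[0,0,0],"offset":[0,0,0],"gripper":0.42},{"twist":[0,0,0],"offset":[0,0,0],"gripper":0.42},{"twist":[0,0,0],"offset":[0,0,-1.5],"gripper":0.42},{"twist":[0,0,0],"offset":[0,0,-5],"gripper":0.42},{"twist":[0,0,0],"offset":[0,0,-9],"gripper":0.5},{"twist":[0,0,0],"offset":[0,0,-13],"gripper":0.5},{"twist":[0,0,0],"offset":[0,0,-17],"gripper":0.5},{"twist":[0,0,0],"offset":[-1,0,-21],"gripper":0.5},{"twist":[0,0,0.01],"offset":[-27.9,-2.9,-21.5],"gripper":0.5},{"twist":[0,0,0.01],"offset":[-27.9,-2.9,-21.5],"gripper":0.5},{"twist":[0,0,0.01],"offset":[-27.9,-2.9,-21.5],"gripper":0.5},{"twist":[0,0,0.01],"offset":[-27.9,-2.9,-21.5],"gripper":0.5},{"twist":[0,0,0.01],"offset":[-27.9,-2.9,-21.5],"gripper":0.5},{"twist":[0,0,0.01],"offset":[-27.9,-2.9,-21.5],"gripper":0.5},{"twist":[0,0,0.01],"offset":[-27.9,-2.9,-21.5],"gripper":0.5},{"twist":[0,0,0.01],"offset":[-27.9,-2.9,-21.5],"gripper":0.5},{"twist":[0,0,0.01],"offset":[-27.9,-2.9,-21.5],"gripper":0.5},{"twist":[0,0,0.01],"offset":[-27.9,-2.9,-21.5],"gripper":0.5},{"twist":[0,0,0.01],"offset":[-27.9,-2.9,-21.5],"gripper":0.5}]'
python3 - <<'E'
from m import *
for n in("wrist","scene"):
  im,d,P=cloud(n); bars(P,im,n)
E
python3 g.py .598,-.1435,.0065,-1
```

```text
clock: 18.05
tcp_pos: [0.5981, -0.1403, 0.2224]
tcp_rot: [-2.235, -2.207, -0.001]
force: [0.9, -0.2, 0.3]
opening: 0.5
wrist px [271. 188.] n 2092 ztop 0.0212 c [ 597.8 -143.4] size [77.8 25.2] yaw 89.1
wrist px [213. 191.] n 2018 ztop 0.0212 c [ 542.7 -145.2] size [75.8 25.2] yaw 89.0
wrist px [152. 181.] n 969 ztop 0.0211 c [ 486.3 -134.2] size [25.5 35.1] yaw 90.1
scene px [222. 153.] n 94 ztop 0.0211 c [ 472.7 -355.3] size [64.6 25.9] yaw 85.4
scene px [239. 192.] n 129 ztop 0.0200 c [ 543.4 -144.3] size [78.6 24.6] yaw 88.0
scene px [302. 257.] n 291 ztop 0.0215 c [571.7 142.1] size [77.2 26. ] yaw 89.5
scene px [278. 267.] n 330 ztop 0.0217 c [630.1 136.8] size [25.8 75.8] yaw 90.9
scene px [412. 291.] n 393 ztop 0.0216 c [458.5 347.5] size [77.1 25.8] yaw 87.0
t 18.15 tcp [ 0.598  -0.1406  0.2223] open 0.5 j7 0.4 y axis [ 1.    -0.012 -0.   ]
.598,-.1435,.0065,-1 offset [-0.31  0.   21.58] twist [-0.    -0.001  0.005] rows 5.2
```

All dealt fingers are flat, with tops near 21.5 mm. Now the next pick, for carton_b.

```bash
python3 -m pendant '[{"twist":[0,0,0],"offset":[-0.3,0,16],"gripper":0.5},{"twist":[0,0,0],"offset":[-0.3,0,16],"gripper":0.5},{"twist":[0,0,0],"offset":[-0.3,0,16],"gripper":0.5},{"twist":[0,0,0],"offset":[-0.3,0,16],"gripper":0.5},{"twist":[0,0,0],"offset":[-0.3,0,19],"gripper":0.5},{"twist":[0,0,0],"offset":[-0.3,0,20.9],"gripper":0.5},{"twist":[0,0,0],"offset":[-0.3,0,21.6],"gripper":0.5},{"twist":[0,0,0],"offset":[-0.3,0,21.6],"gripper":0.5},{"twist":[0,0,0],"offset":[-0.3,0,21.6],"gripper":0.2},{"twist":[0,0,0],"offset":[-0.3,0,21.6],"gripper":0.2},{"twist":[0,0,0],"offset":[-0.3,0,21.6],"gripper":0.2},{"twist":[0,0,0],"offset":[-0.3,0,21.6],"gripper":0.2},{"twist":[0,0,0],"offset":[-0.3,0,21.6],"gripper":0.2}]' 25
python3 g.py .515,.344,.22,-3.2
```

```text
clock: 19.23
tcp_pos: [0.5986, -0.1455, 0.0077]
tcp_rot: [2.237, 2.204, 0.003]
force: [-0.2, 0.7, 5.5]
opening: 0.297
t 19.23 tcp [ 0.5986 -0.1455  0.0077] open 0.297 j7 0.55 y axis [ 1.    -0.015  0.002]
.515,.344,.22,-3.2 offset [ 48.82  -9.04 -21.25] twist [ 0.002 -0.     0.041] rows 13.0
```

```bash
python3 -m pendant '[{"twist":[0,0,0],"offset":[0,0,-2],"gripper":0.2},{"twist":[0,0,0],"offset":[0,0,-6],"gripper":0.2},{"twist":[0,0,0],"offset":[0,0,-10],"gripper":0.2},{"twist":[0,0,0],"offset":[0,0,-14],"gripper":0.2},{"twist":[0,0,0],"offset":[0,0,-18],"gripper":0.2},{"twist":[0,0,0],"offset":[2,-0.4,-21.2],"gripper":0.2},{"twist":[0,0,0.04],"offset":[48.7,-9.1,-21.2],"gripper":0.2},{"twist":[0,0,0.04],"offset":[48.7,-9.1,-21.2],"gripper":0.2},{"twist":[0,0,0.04],"offset":[48.7,-9.1,-21.2],"gripper":0.2},{"twist":[0,0,0.04],"offset":[48.7,-9.1,-21.2],"gripper":0.2},{"twist":[0,0,0.04],"offset":[48.7,-9.1,-21.2],"gripper":0.2},{"twist":[0,0,0.04],"offset":[48.7,-9.1,-21.2],"gripper":0.2},{"twist":[0,0,0.04],"offset":[48.7,-9.1,-21.2],"gripper":0.2},{"twist":[0,0,0.04],"offset":[48.7,-9.1,-21.2],"gripper":0.2},{"twist":[0,0,0.04],"offset":[48.7,-9.1,-21.2],"gripper":0.2},{"twist":[0,0,0.04],"offset":[48.7,-9.1,-21.2],"gripper":0.2},{"twist":[0,0,0.04],"offset":[48.7,-9.1,-21.2],"gripper":0.2},{"twist":[0,0,0.04],"offset":[48.7,-9.1,-21.2],"gripper":0.2},{"twist":[0,0,0.04],"offset":[48.7,-9.1,-21.2],"gripper":0.2},{"twist":[0,0,0.04],"offset":[48.7,-9.1,-21.2],"gripper":0.2}]'
python3 g.py .515,.344,.010,-3.2
```

```text
clock: 20.9
tcp_pos: [0.5134, 0.3435, 0.2182]
tcp_rot: [2.279, 2.162, -0.001]
force: [0.9, -0.9, -0.2]
opening: 0.296
t 20.9 tcp [0.5134 0.3435 0.2182] open 0.296 j7 -0.51 y axis [ 0.999 -0.053  0.   ]
.515,.344,.010,-3.2 offset [ 0.07  0.15 20.82] twist [0.    0.001 0.003] rows 5.0
```

```bash
python3 -m pendant '[{"twist":[0,0,0],"offset":[0,0.1,15.5],"gripper":0.2},{"twist":[0,0,0],"offset":[0,0.1,15.5],"gripper":0.2},{"twist":[0,0,0],"offset":[0,0.1,15.5],"gripper":0.2},{"twist":[0,0,0],"offset":[0,0.1,15.5],"gripper":0.2},{"twist":[0,0,0],"offset":[0,0.1,18],"gripper":0.2},{"twist":[0,0,0],"offset":[0,0.1,19.8],"gripper":0.2},{"twist":[0,0,0],"offset":[0,0.1,20.6],"gripper":0.2},{"twist":[0,0,0],"offset":[0,0.1,20.9],"gripper":0.2},{"twist":[0,0,0],"offset":[0,0.1,21],"gripper":0.2},{"twist":[0,0,0],"offset":[0,0.1,21.1],"gripper":0.2},{"twist":[0,0,0],"offset":[0,0.1,21.1],"gripper":0.2}]'
```

```text
clock: 21.82
tcp_pos: [0.5164, 0.3421, 0.0088]
tcp_rot: [2.283, 2.157, 0.003]
force: [0.3, -1.0, 1.4]
opening: 0.297
```

```bash
python3 -m pendant '[{"twist":[0,0,0],"offset":[0,0,0.05],"gripper":0.42},{"twist":[0,0,0],"offset":[0,0,0.05],"gripper":0.42},{"twist":[0,0,0],"offset":[0,0,0.05],"gripper":0.42},{"twist":[0,0,0],"offset":[0,0,-1.5],"gripper":0.42},{"twist":[0,0,0],"offset":[0,0,-5],"gripper":0.42},{"twist":[0,0,0],"offset":[0,0,-9],"gripper":0.5},{"twist":[0,0,0],"offset":[0,0,-13],"gripper":0.5},{"twist":[0,0,0],"offset":[0,0,-17],"gripper":0.5},{"twist":[0,0,0],"offset":[-1,0,-21],"gripper":0.5}]'
python3 -m pendant '[{"twist":[0,0,-0.04],"offset":[-47.7,5.5,0],"gripper":0.5},{"twist":[0,0,-0.04],"offset":[-47.7,5.5,0],"gripper":0.5},{"twist":[0,0,-0.04],"offset":[-47.7,5.5,0],"gripper":0.5},{"twist":[0,0,-0.04],"offset":[-47.7,5.5,0],"gripper":0.5},{"twist":[0,0,-0.04],"offset":[-47.7,5.5,0],"gripper":0.5},{"twist":[0,0,-0.04],"offset":[-47.7,5.5,0],"gripper":0.5},{"twist":[0,0,-0.04],"offset":[-47.7,5.5,0],"gripper":0.5},{"twist":[0,0,-0.04],"offset":[-47.7,5.5,0],"gripper":0.5},{"twist":[0,0,-0.04],"offset":[-47.7,5.5,0],"gripper":0.5},{"twist":[0,0,-0.04],"offset":[-47.7,5.5,0],"gripper":0.5},{"twist":[0,0,-0.04],"offset":[-47.7,5.5,0],"gripper":0.5},{"twist":[0,0,-0.04],"offset":[-47.7,5.5,0],"gripper":0.5},{"twist":[0,0,-0.04],"offset":[-47.7,5.5,0],"gripper":0.5},{"twist":[0,0,-0.04],"offset":[-47.7,5.5,0],"gripper":0.5},{"twist":[0,0,-0.04],"offset":[-47.7,5.5,0],"gripper":0.5}]'
python3 - <<'E'
from m import *
for n in("wrist","scene"):
  im,d,P=cloud(n); bars(P,im,n)
E
python3 g.py .543,-.1455,.0065,-1
```

```text
clock: 22.57
tcp_pos: [0.5137, 0.3348, 0.2193]
tcp_rot: [-2.278, -2.162, -0.002]
force: [0.4, 1.0, -0.1]
opening: 0.5
clock: 23.82
tcp_pos: [0.5431, -0.1453, 0.2171]
tcp_rot: [-2.236, -2.205, -0.001]
force: [0.2, 0.1, -0.4]
opening: 0.501
wrist px [271. 186.] n 2132 ztop 0.0211 c [ 543.  -145.7] size [77.3 24.9] yaw 88.7
wrist px [209. 176.] n 1004 ztop 0.0211 c [ 486.1 -134.4] size [35.2 25. ] yaw 89.9
wrist px [213. 379.] n 598 ztop 0.0222 c [ 474.9 -348.5] size [75.1 16.6] yaw 89.8
scene px [222. 153.] n 98 ztop 0.0209 c [ 472.  -353.4] size [65.5 25.8] yaw 87.5
scene px [302. 257.] n 291 ztop 0.0215 c [571.8 141.8] size [25.5 74.9] yaw 90.1
scene px [278. 267.] n 333 ztop 0.0218 c [630.3 136.8] size [24.7 78.1] yaw 90.5
scene px [412. 291.] n 394 ztop 0.0219 c [458.6 347.6] size [76.9 26.2] yaw 86.3
scene px [390. 303.] n 401 ztop 0.0217 c [517.3 344.7] size [76.9 26.8] yaw 87.5
t 23.92 tcp [ 0.5433 -0.1445  0.2171] open 0.505 j7 0.42 y axis [ 1.    -0.012 -0.   ]
.543,-.1455,.0065,-1 offset [-1.200e-01 -2.000e-02  2.106e+01] twist [-0.    -0.001  0.005] rows 5.1
```

Last finger, for carton_c.

```bash
python3 -m pendant '[{"twist":[0,0,0],"offset":[0,0,16],"gripper":0.5},{"twist":[0,0,0],"offset":[0,0,16],"gripper":0.5},{"twist":[0,0,0],"offset":[0,0,16],"gripper":0.5},{"twist":[0,0,0],"offset":[0,0,16],"gripper":0.5},{"twist":[0,0,0],"offset":[0,0,18.6],"gripper":0.5},{"twist":[0,0,0],"offset":[0,0,20.4],"gripper":0.5},{"twist":[0,0,0],"offset":[0,0,21.1],"gripper":0.5},{"twist":[0,0,0],"offset":[0,0,21.1],"gripper":0.5},{"twist":[0,0,0],"offset":[0,0,21.1],"gripper":0.2},{"twist":[0,0,0],"offset":[0,0,21.1],"gripper":0.2},{"twist":[0,0,0],"offset":[0,0,21.1],"gripper":0.2},{"twist":[0,0,0],"offset":[0,0,21.1],"gripper":0.2},{"twist":[0,0,0],"offset":[0,0,21.1],"gripper":0.2}]' 25
python3 g.py .527,-.350,.18,-0.5
```

```text
clock: 25.0
tcp_pos: [0.544, -0.1464, 0.0075]
tcp_rot: [2.237, 2.204, 0.003]
force: [-0.5, 1.3, 6.0]
opening: 0.297
t 25.0 tcp [ 0.544  -0.1464  0.0075] open 0.297 j7 0.62 y axis [ 1.    -0.015  0.002]
.527,-.350,.18,-0.5 offset [-20.38  -1.36 -17.25] twist [ 0.002 -0.    -0.006] rows 6.4
```

```bash
python3 -m pendant '[{"twist":[0,0,0],"offset":[0,0,-2],"gripper":0.2},{"twist":[0,0,0],"offset":[0,0,-6],"gripper":0.2},{"twist":[0,0,0],"offset":[0,0,-10],"gripper":0.2},{"twist":[0,0,0],"offset":[0,0,-14],"gripper":0.2},{"twist":[0,0,0],"offset":[-2,-0.2,-17.2],"gripper":0.2},{"twist":[0,0,0],"offset":[-20.4,-1.4,-17.2],"gripper":0.2},{"twist":[0,0,0],"offset":[-20.4,-1.4,-17.2],"gripper":0.2},{"twist":[0,0,0],"offset":[-20.4,-1.4,-17.2],"gripper":0.2},{"twist":[0,0,0],"offset":[-20.4,-1.4,-17.2],"gripper":0.2},{"twist":[0,0,0],"offset":[-20.4,-1.4,-17.2],"gripper":0.2},{"twist":[0,0,0],"offset":[-20.4,-1.4,-17.2],"gripper":0.2},{"twist":[0,0,0],"offset":[-20.4,-1.4,-17.2],"gripper":0.2},{"twist":[0,0,0],"offset":[-20.4,-1.4,-17.2],"gripper":0.2},{"twist":[0,0,0],"offset":[-20.4,-1.4,-17.2],"gripper":0.2}]'
python3 g.py .527,-.350,.010,-0.5
```

```text
clock: 26.17
tcp_pos: [0.5267, -0.3482, 0.1781]
tcp_rot: [-2.235, -2.207, -0.002]
force: [0.8, -0.1, -0.7]
opening: 0.3
t 26.17 tcp [ 0.5267 -0.3482  0.1781] open 0.3 j7 0.82 y axis [ 1.    -0.013  0.   ]
.527,-.350,.010,-0.5 offset [-0.2   0.03 16.81] twist [ 0.    -0.001 -0.004] rows 4.0
```

```bash
python3 -m pendant '[{"twist":[0,0,0],"offset":[-0.1,0,11.5],"gripper":0.2},{"twist":[0,0,0],"offset":[-0.1,0,11.5],"gripper":0.2},{"twist":[0,0,0],"offset":[-0.1,0,11.5],"gripper":0.2},{"twist":[0,0,0],"offset":[-0.1,0,14],"gripper":0.2},{"twist":[0,0,0],"offset":[-0.1,0,15.8],"gripper":0.2},{"twist":[0,0,0],"offset":[-0.1,0,16.6],"gripper":0.2},{"twist":[0,0,0],"offset":[-0.1,0,16.9],"gripper":0.2},{"twist":[0,0,0],"offset":[-0.1,0,17.0],"gripper":0.2},{"twist":[0,0,0],"offset":[-0.1,0,17.1],"gripper":0.2},{"twist":[0,0,0],"offset":[-0.1,0,17.1],"gripper":0.2}]'
```

```text
clock: 27.0
tcp_pos: [0.5271, -0.3506, 0.0086]
tcp_rot: [2.236, 2.205, 0.002]
force: [-0.8, 0.7, 1.4]
opening: 0.296
```

Contact is just beginning at 1.4 N. Release, rise and draw back over the tray.

```bash
python3 -m pendant '[{"twist":[0,0,0],"offset":[0,0,0.05],"gripper":0.42},{"twist":[0,0,0],"offset":[0,0,0.05],"gripper":0.42},{"twist":[0,0,0],"offset":[0,0,0.05],"gripper":0.42},{"twist":[0,0,0],"offset":[0,0,-1.5],"gripper":0.42},{"twist":[0,0,0],"offset":[0,0,-5],"gripper":0.42},{"twist":[0,0,0],"offset":[0,0,-9],"gripper":0.45},{"twist":[0,0,0],"offset":[0,0,-13],"gripper":0.45},{"twist":[0,0,0],"offset":[0,0,-17],"gripper":0.45},{"twist":[0,0,0],"offset":[0,0,-21],"gripper":0.45},{"twist":[0,0,0],"offset":[8,0,-23],"gripper":0.45},{"twist":[0,0,0],"offset":[8,0,-23],"gripper":0.45},{"twist":[0,0,0],"offset":[8,0,-23],"gripper":0.45},{"twist":[0,0,0],"offset":[8,0,-23],"gripper":0.45},{"twist":[0,0,0],"offset":[8,0,-23],"gripper":0.45}]'
python3 - <<'E'
from m import *
for n in("side","scene"):
  im,d,P=cloud(n); bars(P,im,n); cv2.imwrite(f"pics/f_{n}.png",im[...,::-1])
  m=(P[...,2]>.036)&(P[...,2]<.046)&(P[...,0]>.33)&(P[...,0]<.75)&(np.abs(P[...,1])<.45)
  k,l,st,ce=cv2.connectedComponentsWithStats(m.astype(np.uint8))
  for i in range(1,k):
    if st[i,4]<130: continue
    p=P[l==i];r=cv2.minAreaRect((p[:,:2]*1000).astype(np.float32))
    print(n,"rim",np.round(r[0]),np.round(r[1]),round(r[2],1))
E
```

```text
clock: 28.17
tcp_pos: [0.5271, -0.2715, 0.2382]
tcp_rot: [2.237, 2.204, 0.001]
force: [-0.0, -0.3, -0.3]
opening: 0.449
side px [200. 137.] n 206 ztop 0.0230 c [515.2 342.5] size [79.  24.7] yaw 86.6
side px [179. 145.] n 211 ztop 0.0229 c [456.  346.1] size [75.7 24.6] yaw 87.2
side px [279. 167.] n 197 ztop 0.0231 c [627.9 141.3] size [58.1 25.6] yaw 89.2
side px [260. 178.] n 320 ztop 0.0226 c [569.1 137.9] size [80.7 26. ] yaw 90.0
side px [289. 217.] n 345 ztop 0.0559 c [548.  -12.4] size [16.2 42.4] yaw 135.7
side px [297. 273.] n 225 ztop 0.0216 c [ 485.1 -136.4] size [24.5 34.7] yaw 90.4
side px [381. 343.] n 630 ztop 0.0223 c [ 525.6 -351.9] size [77.1 26. ] yaw 88.5
side px [357. 359.] n 647 ztop 0.0225 c [ 468.9 -351.6] size [76.9 26.4] yaw 88.6
side rim [491. 345.] [136. 148.] 86.9
side rim [604. 134.] [149. 133.] 0.3
side rim [ 571. -146.] [148. 269.] 88.3
side rim [ 504. -351.] [130. 152.] 88.9
scene px [222. 153.] n 98 ztop 0.0212 c [ 472.  -353.7] size [65.2 27.1] yaw 88.7
scene px [206. 159.] n 90 ztop 0.0219 c [ 528.5 -354.9] size [66.3 23.6] yaw 89.4
scene px [302. 257.] n 286 ztop 0.0217 c [571.9 141.2] size [76.1 25.7] yaw 89.1
scene px [278. 267.] n 327 ztop 0.0216 c [630.5 136. ] size [76.3 24.8] yaw 88.3
scene px [412. 291.] n 390 ztop 0.0216 c [458.8 347.4] size [77.4 25.6] yaw 87.6
scene px [391. 303.] n 402 ztop 0.0216 c [517.7 344.7] size [78.  26.3] yaw 87.5
scene rim [ 500. -351.] [134. 144.] 88.8
scene rim [ 571. -145.] [152. 268.] 88.7
scene rim [603. 135.] [134. 146.] 89.9
scene rim [489. 346.] [130. 149.] 86.9
```

View pics/f_side.png

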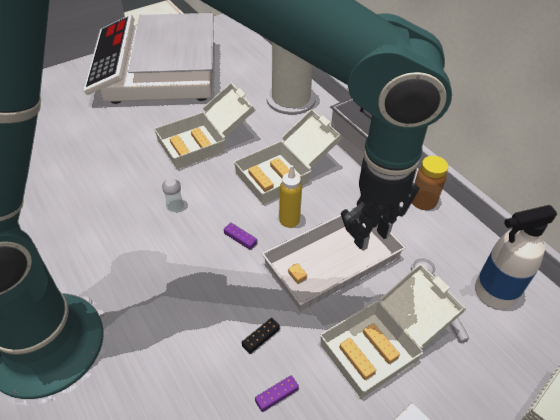

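The final view shows two flat fingers in each carton: (179,145)/(200,137), (260,178)/(279,167) and (357,359)/(381,343). Only the broken piece is left in the tray, at (297,273). The bottle and shaker are standing, and the gripper is empty and clear.

```bash
python3 -c "
from bench import *
print(sign_off())"
```

```text
the job is handed in; nothing more can be done
None
```

I dealt the five remaining fingers one at a time: first to the two empty cartons, then a second to each of the three. I handed the job in with the clock at about 28 s of the 72 s allowed; `sign_off` gives no verdict.

- **Fingers:** In the last check, both fixed cameras showed two in each carton, pricked side up, with their tops 21–23 mm above the counter. A finger flat on the carton floor should read 21 mm.
- **Position:** Each finger's middle is about 30 mm from the middle of its carton, against the 60 mm limit. Every finger was lowered to about the floor before the gripper opened.
- **Everything else:** Carton rims were within about 2 mm of their starting positions. The broken piece is still in the foil tray, and the picture showed the bottle and shaker upright. The gripper was empty and well clear.
- **Disagreements:** The two cameras differed by 2–5 mm. Part of one finger in carton_a was hidden behind the bottle in the side view, and the far carton's fingers were partly hidden in the scene view, so those sizes read short. The other camera showed each of them whole.
- **Not checked by measurement:** I saw nothing wrong with the spoon, which was partly hidden behind a lid, but I did not measure its position or those of the bottle and shaker at the end.

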